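# Stack the pearl disc and shut the keeper bar

### The job

Lay the mother-of-pearl disc gently and flat on top of the black disc in the wooden clamping fixture, edges lined up, and let go of it. Then swing the yellow keeper bar over the stack until it clicks fully home past the spring bump in its catch. Leave the wooden and the blue disc where they are on the red pad.

Things in the scene. Friction and masses are not known exactly. Their poses are not given: they have to be found in the camera images.
- pearl_disc: the disc to lay: pearl-white with pale pink and green flakes on top, 62 mm across, 14 mm thick, about 90 g, loose, lying flat on the red pad in one of three places in a row; origin at the centre of its underside, z up
- wood_disc: pale wooden disc, 62 mm across, 14 mm thick, loose on the red pad, to be left alone; origin at the centre of its underside
- blue_disc: blue disc, 62 mm across, 14 mm thick, loose on the red pad, to be left alone; origin at the centre of its underside
- black_disc: black lacquered disc, 62 mm across, 16 mm thick, about 60 g, lying loose on the fixture's aluminium plate, its top 42 mm above the table; origin at the centre of its underside
- stock: flat red pad fixed to the table, 310 mm along its x, 100 mm along its y, 8 mm thick; the three discs stand in a row along its x, 95 mm apart; origin at the centre of its underside, on the table
- fixture: wooden clamping fixture fixed to the table: board 264 (its x) x 130 (its y) x 18 mm with a round aluminium plate 84 mm across, 8 mm thick, at its centre; steel hinge post 30 mm thick, 60 mm high over the table, at x = +100 mm; catch block at x = -95 mm, 40 mm high, with a sprung brass bump on top and a 70 mm high stop on its -y side; origin on the table under the plate's centre
- plate_centre (a point): centre of the aluminium plate's top face, 26 mm above the table
- hinge (a point): point on the keeper bar's vertical hinge axis at the height of the bar's underside, 61 mm above the table
- catch (a point): where the bar's end lies when shut, at the height of its underside, on the fixture's -x side, 195 mm from the hinge axis
- knob (a point): middle of the black knob that stands on the bar 155 mm from the hinge axis: 26 mm thick, from 86 to 115 mm above the table on a thinner neck (16 mm), this point 101 mm above the table; it moves with the bar
- keeper (a joint): yellow keeper bar's angle, rad: 0 = shut on its stop, lying along the fixture's x over the stack; grows as it swings open, level, to the fixture's +y side (to 1.7); stays where left. Bar 22 mm wide, reaching 208 mm from the hinge axis, 61 to 75 mm over the table (finished stack: 56). Its nib meets the bump at 0.08; 4 to 6 N at the knob push it over; below 0.04 the spring shuts it
Not all that is in view belongs to the job. Of the things that look like the black_disc, the larger one is meant.

How it is judged:
By the outcome, as a careful person would: the job done as asked, in the order asked, and still so for the second after the job is handed in, with the robot touching nothing.
It also fails if it takes over 51 s, if anything falls off the work surface, if the arm or the gripper's body presses on something with over 40 N, if the wrist force passes 120 N, or if a joint passes its speed limit or range.

### The arm

A 6-joint arm with a two-finger parallel gripper is mounted at the origin on the work surface. World frame = base frame: x ahead of the robot, y to its left, z up, the work surface at z = 0. Lengths are in m, angles in rad, forces in N, time in s.
With the tool pointing down it reaches from about 0.325 to 0.875 m from the base axis. Payload 4.4 kg.
Tool frame: the origin (TCP) lies midway between the tips of the shut fingers; the grasp point (between the pads) lies 19 mm behind it (robot.grasp_offset is the z of the grasp point in the tool frame, in m); z points along the fingers, y is the line along which they close (so a half turn about z gives the same grasp; the last joint's range is limited). The gripper opens to 85 mm and grips with 20 to 120 N. Pads are 22 mm wide; open, the fingers measure 114 mm over their backs; the gripper's body (76 mm by 85 mm) begins 54 mm behind the grasp point. The pads swing forward as they close: fully open they stand 13 mm farther back than shut.
Start: joints at [1.187, 0.207, 1.542, -0, 1.393, -0.15], TCP at [0.133, 0.559, 0.231] pointing down, gripper open.
Joint ranges: [-2.73, 2.73], [-0.86, 2.22], [0.23, 2.46], [-1.11, 4.25], [0.08, 2.63], [-2.82, 2.82]. Speed limits (rad/s): [2.79, 2.79, 3.14, 3.14, 3.14, 3.14].

### API

Orientations are given as a rotation vector (axis times angle).
In Python, from workcell import readout, snapshot, camera_params, job_done, robot gives the robot as it stands.
- The arm moves only by the shell command python3 -m inch 'ROWS' [OPENING]. ROWS is JSON, a list that holds one entry, the list of rows, each a list of 6 numbers: the shift along the world's x, y, z each as a share of 0.25 m, from -1 to 1, then the turn, a rotation vector about the world's x, y, z each as a share of 2 rad, from -1 to 1. In form: [[[x, y, z, wx, wy, wz], ...]]. A call has 1 to 12 rows; each row is the pose to reach, as a shift and turn from the pose commanded when the call began; what a row does not reach only later rows make up. A row lasts 1/8 s, in which the tool goes at most 62.5 mm and 10.7 degrees, less where a joint would pass 70% of its speed; a pose out of reach is approached as far as the arm can. A call with a number of a shift or a turn outside -1 to 1 is refused whole. A call with a gripper value outside its range is refused whole. OPENING is the gripper's target within -1 to 1 (shut at 1, half-way at 0, fully open at -1), set as the call begins (- or left out, the last holds). The fingers move at their own pace and stop on an object; the grip force is fixed at half the most. Time passes only in rows, so rows that repeat a pose let the fingers close. It gives the time, the measured TCP pose, the force, the opening and the grip force at its end, in the units of the state.
- readout.state(): the state, without advancing time (a new reading comes with each control period).
- snapshot(name): name is "scene" or "side" or "wrist"; returns the picture (420x560x3 uint8, red, green, blue); there is no depth.
- camera_params(name): a dict with "intrinsics" (3x3 intrinsics, pixels), "rvec" (rotation vector, rad) and "tvec" (3), from world to camera coordinates, as OpenCV has them. Camera axes: x right, y down, z forward; pixel columns grow to the right and rows downward; lengths in m; the calibration is good to about 2 mm. A picture is of the moment at which its call begins: read the wrist's pose just before it. camera_params takes no time and is no camera call; for the wrist camera it gives the pose at the moment of the call.
- job_done(): hands the job in; it is judged then, once.
The state is a dict: "clock": time; "joints": joint angles; "joint_velocities": joint speeds; "joint_torque": joint torques, N m; "eef_pos": TCP position; "orientation": TCP orientation; "ft_force": force on the tool from outside, world axes, zero at the start; "torque": the same for the moment, N m; "width": finger opening in m; "finger_force": force on a finger pad.
Only numpy, scipy, OpenCV 4.12 (cv2) and the standard library are available. Lean on these libraries where they do the work, as an engineer would, in place of code of your own. Each camera call takes 0.05 s, during which the arm holds its last target. There are 200 camera calls.

## Working session

There is one attempt and no reset: what is moved stays moved. The work goes in short steps, Python scripts to look and compute and a shell command to move; the robot and the scene stay as the last step left them, time stands still between calls to the robot, and variables do not carry over. Pictures are saved under pics/ and viewed, at most 10 in all, crops included, and the job is handed in when it is done.

```bash
mkdir -p pics; python3 - <<'E'
from workcell import readout,snapshot,camera_params,robot
import cv2
s=readout.state();print({k:s[k] for k in('clock','eef_pos','orientation','width','ft_force')},robot.grasp_offset)
for n in('scene','side'):
    im=snapshot(n);cv2.imwrite(f'pics/{n}0.png',cv2.resize(im[:,:,::-1],(800,600),interpolation=cv2.INTER_CUBIC))
    c=camera_params(n);print(n,c)
E
```

```text
{'clock': 0.0, 'eef_pos': array([0.13293841, 0.55863222, 0.23010312]), 'orientation': array([-0.36628728, -3.11956832,  0.00353578]), 'width': 0.08554233615694079, 'ft_force': array([ 0.67968715,  0.05751436, -0.24217471])} -0.0187
scene {'intrinsics': array([[495.2975372 ,   0.        , 288.53877436],
       [  0.        , 495.2975372 , 205.89331451],
       [  0.        ,   0.        ,   1.        ]]), 'rvec': array([ 1.76223599,  2.07141415, -0.58090519]), 'tvec': array([ 0.14483706, -0.40571248,  1.22001448])}
side {'intrinsics': array([[531.36104786,   0.        , 279.79351092],
       [  0.        , 531.36104786, 208.77720686],
       [  0.        ,   0.        ,   1.        ]]), 'rvec': array([ 0.24889153, -2.75926817,  1.2969458 ]), 'tvec': array([0.51893671, 0.15897878, 1.05393993])}
```

View pics/scene0.png

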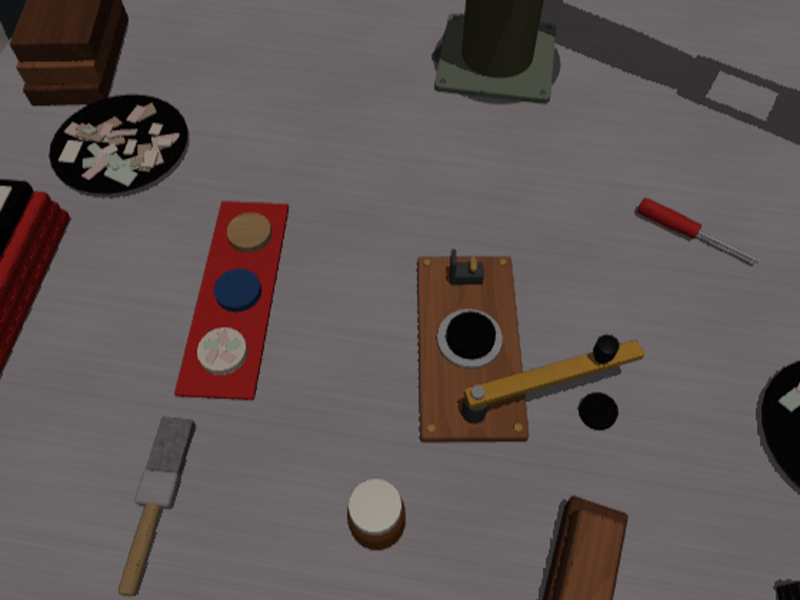

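View pics/side0.png

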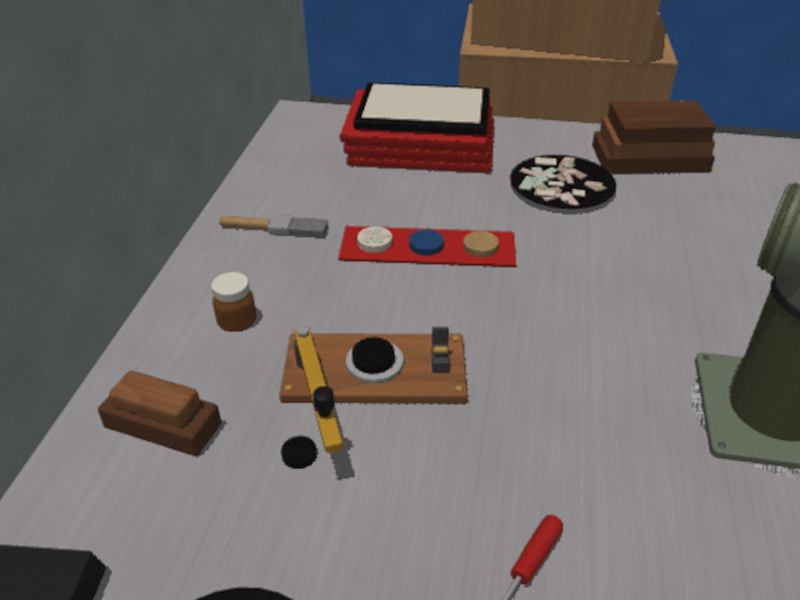

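The scene view shows the pearl disc at about (221,350) at the lower end of the pad, the black disc at (471,335), the hinge screw at (478,393), the knob top at (606,343), and the catch at (467,270). In the side view the same things are at pearl (375,238), black disc (374,356), knob (324,400) and catch (440,350).

```bash
cat > h.py <<'E'
import numpy as np,cv2
from workcell import readout,snapshot,camera_params,robot
def ray(n,uv,z,c=None):
    c=c or camera_params(n);R=cv2.Rodrigues(c['rvec'])[0];C=-R.T@c['tvec']
    d=R.T@np.linalg.inv(c['intrinsics'])@np.array([uv[0],uv[1],1.]);return C+d*(z-C[2])/d[2]
def fit(n,im,seed,z,mode,box=45,c=None):
    """connected blob round seed (original px); pixels to plane z; circle by min enclosing + centroid"""
    x0,y0=int(seed[0]),int(seed[1]);g=im.astype(int)
    ref=im[y0,x0].astype(int)
    if mode=='dark': m=g.max(2)<45
    elif mode=='pearl': m=(g.min(2)>75)
    m=m.astype(np.uint8);w=np.zeros_like(m);w[max(0,y0-box):y0+box,max(0,x0-box):x0+box]=1;m*=w
    m=cv2.morphologyEx(m,cv2.MORPH_CLOSE,np.ones((5,5)))
    k,l=cv2.connectedComponents(m);m=(l==l[y0,x0]).astype(np.uint8)
    ct=max(cv2.findContours(m,0,1)[0],key=cv2.contourArea)[:,0]
    P=np.array([ray(n,p,z,c)[:2] for p in ct]);(a,b),r=cv2.minEnclosingCircle((P*1000).astype(np.float32))
    return np.r_[P.min(0)+P.max(0)]/2,np.ptp(P,axis=0),(a,b,2*r),len(ct)
E
python3 - <<'E'
from h import *
S=lambda u,v:((u+.5)*.7-.5,(v+.5)*.7-.5)
pts={'pearl':(.022,(221,346),(375,237),'pearl'),'black':(.042,(471,335),(374,355),'dark')}
for k,(z,a,b,m) in pts.items():
    for n,p in(('scene',a),('side',b)):
        print(k,n,*fit(n,snapshot(n),S(*p),z,m), ray(n,S(*p),z)[:2])
for k,z,a,b in[('knobtop',.115,(607,343),(323,393)),('hinge',.078,(478,391),(303,331)),('fixc1',.018,(418,257),(464,335)),('fixc2',.018,(512,257),(467,401)),('fixc3',.018,(421,439),(293,334)),('fixc4',.018,(527,439),(282,401)),('pad1',.008,(221,202),(514,233)),('pad2',.008,(288,205),(516,264)),('pad3',.008,(177,395),(344,228)),('pad4',.008,(254,398),(340,260))]:
    print(k,ray('scene',S(*a),z)[:2].round(4),ray('side',S(*b),z)[:2].round(4))
E
```

```text
pearl scene [ 0.62825419 -0.2922761 ] [0.06589058 0.0608785 ] (628.2467651367188, -290.3583984375, 66.95858764648438) 97 [ 0.6233645  -0.29355822]
pearl side [ 0.64670164 -0.31800359] [0.3091605  0.43135911] (641.6970825195312, -318.2403869628906, 468.50579833984375) 508 [ 0.62591112 -0.28887225]
black scene [0.56654295 0.01775153] [0.06626318 0.06084988] (566.6685791015625, 18.318565368652344, 67.20509338378906) 94 [0.56700387 0.01850146]
black side [0.56172483 0.02731697] [0.06070289 0.0711801 ] (562.6578979492188, 27.501855850219727, 72.05680847167969) 79 [0.56027164 0.02682023]
knobtop [0.5924 0.1708] [0.5902 0.1774]
hinge [0.6578 0.0343] [0.6606 0.0331]
fixc1 [ 0.4439 -0.0678] [ 0.4404 -0.0644]
fixc2 [0.4226 0.0608] [0.4204 0.0695]
fixc3 [ 0.703  -0.0237] [ 0.6973 -0.0209]
fixc4 [0.6827 0.1009] [0.6726 0.1147]
pad1 [ 0.3872 -0.3698] [ 0.3841 -0.3647]
pad2 [ 0.3765 -0.2713] [ 0.3744 -0.2714]
pad3 [ 0.6918 -0.3323] [ 0.6925 -0.3266]
pad4 [ 0.6802 -0.2368] [ 0.676  -0.2298]
```

```bash
python3 -m inch '[[[0.5,-0.85,0,0,0,0.1],[0.5,-0.85,0,0,0,0.1],[0.5,-0.85,0,0,0,0.1],[0.5,-0.85,0,0,0,0.1]]]' -1
python3 -m inch '[[[0.5,-0.85,0,0,0,0.095],[0.5,-0.85,0,0,0,0.095],[0.5,-0.85,0,0,0,0.095],[0.5,-0.85,0,0,0,0.095]]]'
python3 -m inch '[[[0.5,-0.85,0,0,0,0],[0.5,-0.85,0,0,0,0],[0.5,-0.85,0,0,0,0],[0.5,-0.85,0,0,0,0]]]'
python3 -m inch '[[[0.48,-0.85,-0.2,0,0,0],[0.48,-0.85,-0.2,0,0,0],[0.48,-0.85,-0.2,0,0,0],[0.48,-0.85,-0.2,0,0,0],[0.48,-0.85,-0.2,0,0,0],[0.48,-0.85,-0.2,0,0,0]]]'
python3 - <<'E'
from h import *
s=readout.state();c=camera_params('wrist');im=snapshot('wrist')
np.savez('w1.npz',im=im,**c);print(s['eef_pos'],s['orientation'],s['joints'],c)
cv2.imwrite('pics/w1.png',im[:,:,::-1])
p=cv2.projectPoints(np.array([[.628,-.291,.022]]),c['rvec'],c['tvec'],c['intrinsics'],None)[0];print(p)
E
```

```text
clock: 0.8
eef_pos: [0.2589, 0.3452, 0.2314]
orientation: [0.052, 3.14, 0.0]
ft_force: [1.3, 0.3, -0.3]
width: 0.0856
finger_force: 0.0
clock: 1.3
eef_pos: [0.38, 0.1394, 0.2317]
orientation: [-0.245, 3.13, 0.001]
ft_force: [0.7, -0.4, -0.5]
width: 0.0854
finger_force: 0.0
clock: 1.8
eef_pos: [0.5051, -0.0735, 0.2315]
orientation: [-0.244, 3.131, -0.0]
ft_force: [0.5, 0.6, 0.8]
width: 0.0853
finger_force: 0.0
clock: 2.55
eef_pos: [0.6238, -0.2835, 0.1805]
orientation: [0.244, -3.131, -0.002]
ft_force: [0.5, 0.7, 0.2]
width: 0.0857
finger_force: 0.0
[ 0.62381808 -0.28352527  0.18045789] [ 2.44328715e-01 -3.13083494e+00 -2.21343099e-03] [-5.52911571e-01  4.77174710e-01  1.29136741e+00  4.16343373e-04
  1.37488152e+00 -2.27955257e+00] {'intrinsics': array([[375.86142137,   0.        , 282.80817834],
       [  0.        , 375.86142137, 209.25607296],
       [  0.        ,   0.        ,   1.        ]]), 'rvec': array([-1.89404288, -2.2134075 , -0.35876165]), 'tvec': array([ 0.37520847, -0.569344  ,  0.15267694])}
[[[271.40778118 189.89870774]]]
```

View pics/w1.png

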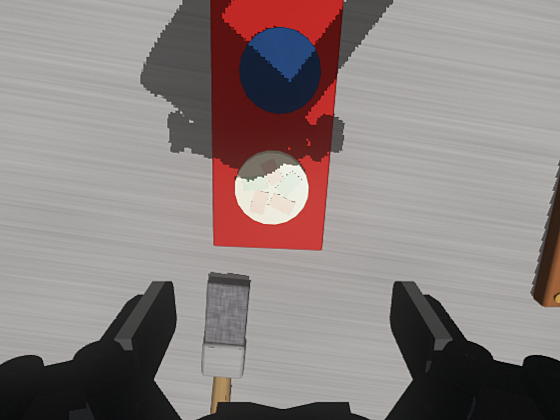

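The wrist view shows the pearl disc as a circle from x 235 to 309 and y 151 to 224, so its centre is near (272,187.5). The blue disc is above it at (280,70), and both fingers are clear of everything.

```bash
python3 - <<'E'
from h import *
w=np.load('w1.npz');c={k:w[k] for k in('intrinsics','rvec','tvec')};f=lambda u,v,z:ray('',(u,v),z,c)[:2].round(4)
print(f(272,187.5,.022),'w',f(309,187,.022)-f(235,187,.022),f(272,151,.022)-f(272,224,.022))
print('blue',f(280,70,.022),'pad corners',f(214,246,.008),f(322,249.5,.008))
im=w['im'].astype(int);g=((im[:,:,0]<1.8*im[:,:,1])&(im[:,:,0]>1.15*im[:,:,2]*0+20)).astype(np.uint8)
g[:140]=0;g[232:]=0;g[:,:218]=0;g[:,318:]=0
ct=max(cv2.findContours(g,0,1)[0],key=cv2.contourArea);print(cv2.boundingRect(ct),cv2.fitEllipse(ct));P=np.array([f(*p,.022) for p in cv2.convexHull(ct)[:,0]]);print((P.min(0)+P.max(0))/2,np.ptp(P,axis=0))
E
```

```text
[ 0.6259 -0.2908] w [-0.0095  0.0606] [-0.0619 -0.0091]
blue [ 0.5345 -0.2982] pad corners [ 0.6925 -0.3349] [ 0.6807 -0.2368]
(235, 150, 74, 75) ((271.36297607421875, 187.12966918945312), (73.29234313964844, 73.70285034179688), 141.32907104492188)
[ 0.6266 -0.2911] [0.0634 0.0616]
```

```bash
python3 -m inch '[[[-0.005,0,-0.24,0,0,0],[-0.005,0,-0.24,0,0,0],[-0.005,0,-0.24,0,0,0],[-0.005,0,-0.44,0,0,0],[-0.005,0,-0.44,0,0,0],[-0.005,0,-0.44,0,0,0]]]'
```

```text
clock: 3.35
eef_pos: [0.6245, -0.2845, 0.0742]
orientation: [-0.245, 3.129, -0.004]
ft_force: [0.0, -0.7, 1.2]
width: 0.0854
finger_force: 0.0
```

```bash
python3 -m inch '[[[0.007,-0.026,-0.1,0,0,0],[0.007,-0.026,-0.1,0,0,0],[0.007,-0.026,-0.22,0,0,0],[0.007,-0.026,-0.22,0,0,0],[0.007,-0.026,-0.22,0,0,0]]]'
```

```text
clock: 3.98
eef_pos: [0.6258, -0.2908, 0.0183]
orientation: [-0.245, 3.13, -0.002]
ft_force: [0.6, -0.2, -0.6]
width: 0.0857
finger_force: 0.0
```

```bash
python3 -m inch '[[[0,0,-0.053,0,0,0],[0,0,-0.053,0,0,0],[0,0,-0.053,0,0,0]]]'
python3 -m inch '[[[0,0,0,0,0,0],[0,0,0,0,0,0],[0,0,0,0,0,0],[0,0,0,0,0,0],[0,0,0,0,0,0]]]' 1
```

```text
clock: 4.35
eef_pos: [0.6246, -0.2902, 0.0029]
orientation: [0.245, -3.132, -0.0]
ft_force: [-0.9, -0.3, -0.0]
width: 0.0853
finger_force: 0.0
clock: 4.97
eef_pos: [0.6255, -0.2908, 0.004]
orientation: [-0.245, 3.13, -0.002]
ft_force: [0.4, -0.3, 4.7]
width: 0.0597
finger_force: 65.2
```

```bash
python3 -m inch '[[[0,0,0.1,0,0,0],[0,0,0.2,0,0,0],[0,0,0.4,0,0,0],[0,0,0.6,0,0,0],[0,0,0.6,0,0,0],[0,0,0.6,0,0,0]]]'
python3 - <<'E'
from h import *
c=camera_params('wrist');im=snapshot('wrist');np.savez('w2.npz',im=im,**c);s=readout.state();print(s['eef_pos'],s['orientation'],s['width'],s['ft_force'])
cv2.imwrite('pics/w2.png',im[:,:,::-1])
E
```

```text
clock: 5.72
eef_pos: [0.6236, -0.2895, 0.1512]
orientation: [0.245, -3.129, -0.003]
ft_force: [-0.6, -0.6, -1.5]
width: 0.0599
finger_force: 65.0
[ 0.62298568 -0.28921827  0.15004776] [ 0.24478717 -3.1276356  -0.00507645] 0.05978264589141964 [-1.02271683  0.35843066 -1.95839995]
```

View pics/w2.png

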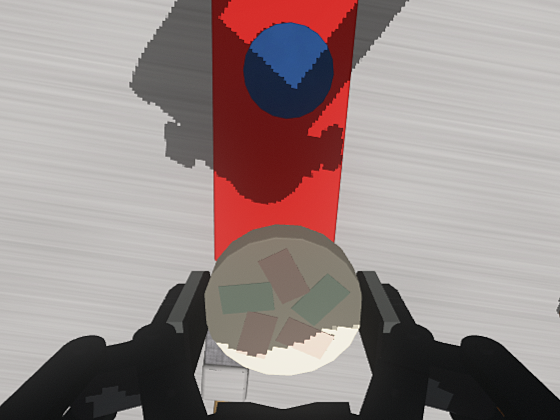

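The pearl disc is held level between the pads, with its top face spanning x 205 to 362 and y 238 to 375 and its centre near (283.5,306). The blue disc at (288,70) was not disturbed.

```bash
python3 - <<'E'
from h import *
w=np.load('w2.npz');c={k:w[k] for k in('intrinsics','rvec','tvec')}
R=cv2.Rodrigues(c['rvec'])[0];print('cam',-R.T@c['tvec'])
T=np.array([.6236,-.2895,.1512]);Rt=cv2.Rodrigues(np.array([.245,-3.129,-.003]))[0]
t=np.linspace(0,2*np.pi,361)
for tx in(-.004,0,.004):
  for h,nm in((.018,'top'),(.004,'bot')):
    P=T+np.c_[tx+.031*np.cos(t),.031*np.sin(t),0*t-h]@Rt.T
    q=cv2.projectPoints(P,c['rvec'],c['tvec'],c['intrinsics'],None)[0][:,0];print(tx,nm,'l',q[:,0].min().round(1),'r',q[:,0].max().round(1),'t',q[:,1].min().round(1),'b',q[:,1].max().round(1))
E
```

```text
cam [ 0.54459502 -0.30106933  0.29441271]
-0.004 top l 199.4 r 360.3 t 239.9 b 378.6
-0.004 bot l 206.4 r 353.7 t 225.9 b 355.4
0 top l 198.7 r 360.9 t 229.5 b 370.7
0 bot l 205.8 r 354.3 t 216.4 b 347.9
0.004 top l 197.9 r 361.6 t 219.0 b 362.7
0.004 bot l 205.2 r 354.9 t 206.7 b 340.4
```

```bash
python3 -m inch '[[[0.05,0.2,0,0,0,0],[0.05,0.4,0,0,0,0],[0.05,0.65,0,0,0,0],[0.05,0.65,0,0,0,0]]]'
python3 -m inch '[[[0.05,0.2,0,0,0,0],[0.05,0.4,0,0,0,0],[0.05,0.55,0,0,0,0],[0.05,0.65,0,0,0,0],[0.05,0.65,0,0,0,0],[0.05,0.65,0,0,0,0],[0.05,0.65,0,0,0,0],[0.05,0.65,0,0,0,0]]]'
python3 - <<'E'
from h import *
s=readout.state();c=camera_params('wrist');im=snapshot('wrist');np.savez('w3.npz',im=im,T=s['eef_pos'],o=s['orientation'],**c);print(s['eef_pos'],s['orientation'],s['width'],s['ft_force'])
cv2.imwrite('pics/w3.png',cv2.resize(im[:,:,::-1],(800,600),interpolation=cv2.INTER_CUBIC))
E
```

```text
clock: 6.28
eef_pos: [0.6349, -0.1221, 0.1494]
orientation: [0.254, -3.125, -0.007]
ft_force: [-0.3, -0.4, -1.6]
width: 0.0599
finger_force: 65.1
clock: 7.28
eef_pos: [0.6498, 0.0335, 0.1529]
orientation: [0.243, -3.132, 0.0]
ft_force: [-0.0, 0.7, -2.2]
width: 0.0601
finger_force: 65.2
[0.64975194 0.03349674 0.15288417] [ 2.42685259e-01 -3.13196607e+00  2.12950456e-04] 0.06006487343810371 [-0.03265017  0.66795108 -2.21666197]
```

View pics/w3.png

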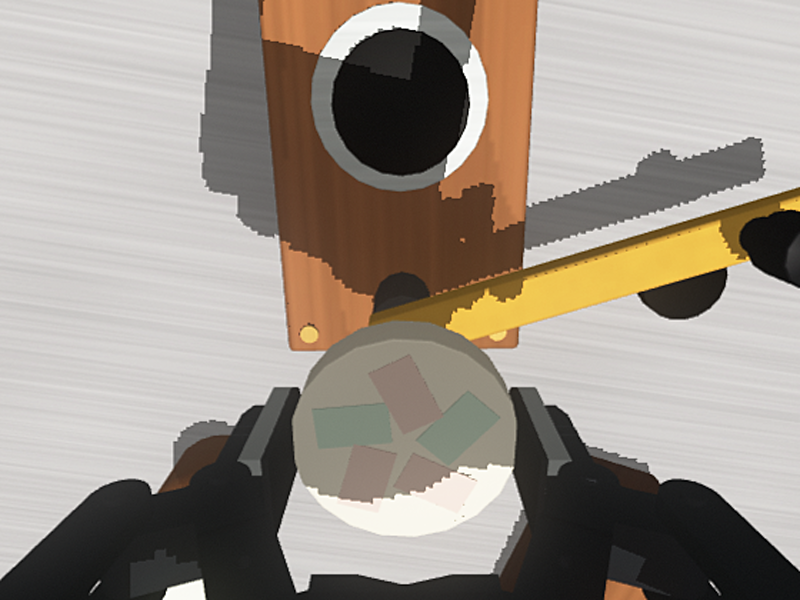

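The held disc's top face spans x 293 to 517 and y 339 to 536. The black disc's top spans x 332 to 469 and y 28 to 175 (800-px scale), with the aluminium ring evenly around it.

```bash
python3 - <<'E'
from h import *
from scipy.optimize import least_squares
w=np.load('w3.npz');c={k:w[k] for k in('intrinsics','rvec','tvec')};T=w['T']
t=np.linspace(0,2*np.pi,361)
def ext(x,y,z):
    P=np.c_[x+.031*np.cos(t),y+.031*np.sin(t),0*t+z]
    q=cv2.projectPoints(P,c['rvec'],c['tvec'],c['intrinsics'],None)[0][:,0];q=(q+.5)/.7-.5
    return np.r_[q[:,0].min(),q[:,0].max(),q[:,1].min(),q[:,1].max()]
R=cv2.Rodrigues(c['rvec'])[0];print('cam',-R.T@c['tvec'])
b=least_squares(lambda p:ext(p[0],p[1],.042)-[332,469,28,175],[.56,.02]);print('black',b.x,b.fun)
for free in(0,1):
    f=(lambda p:ext(p[0],p[1],p[2])-[293,517,339,536]) if free else (lambda p:ext(p[0],p[1],T[2]+.018)-[293,517,339,536])
    r=least_squares(f,[.65,.03,.17],x_scale=.01);print('held',r.x,r.fun,'rel TCP',r.x-T)
    print('bottom ext',ext(r.x[0],r.x[1],r.x[2]-.014))
im=snapshot('scene');np.save('s3.npy',im);cv2.imwrite('pics/s3.png',cv2.resize(im[150:330,230:470,::-1],(800,600),interpolation=cv2.INTER_CUBIC))
E
```

```text
cam [0.57038823 0.02237964 0.29586389]
black [0.56398943 0.01967648] [-1.27000196  1.2705228  -0.63364926  0.85287654]
held [0.65226629 0.03531235 0.17      ] [-3.25734789  3.2557044  -0.82247467  1.66318766] rel TCP [0.00251435 0.00181561 0.01711583]
bottom ext [299.96865012 509.90391533 317.56773747 502.73799909]
held [0.6538752  0.0355673  0.16806046] [-0.75726945  0.75695743  0.82046825 -0.93663426] rel TCP [0.00412326 0.00207056 0.01517628]
bottom ext [301.51339824 508.37154771 320.59222872 502.86710958]
```

View pics/s3.png

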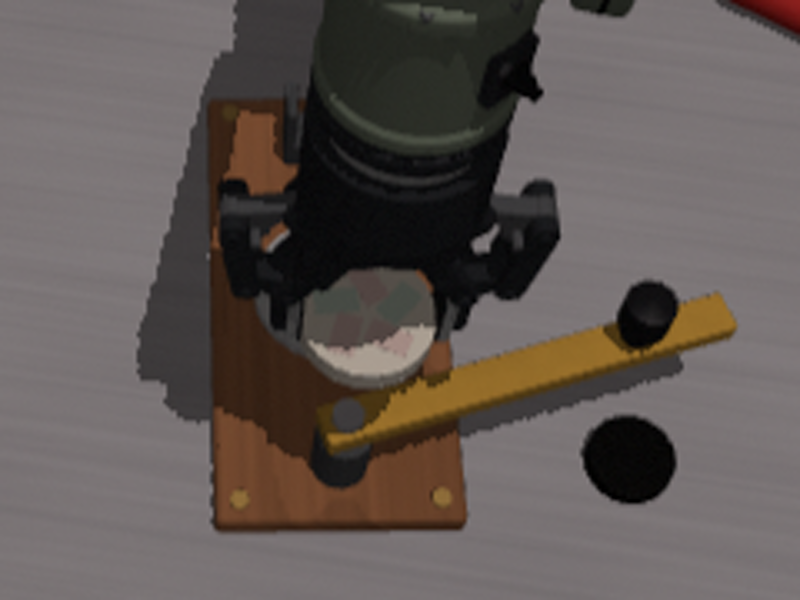

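The scene crop shows the held disc's top-face front edge at about crop (372,377), with its sides at x 303 and 437. I'll use it to check the disc's position in the grip.

```bash
python3 - <<'E'
from h import *
c=camera_params('scene');t=np.linspace(0,2*np.pi,361)
def ext(x,y,z):
    P=np.c_[x+.031*np.cos(t),y+.031*np.sin(t),0*t+z]
    q=cv2.projectPoints(P,c['rvec'],c['tvec'],c['intrinsics'],None)[0][:,0];q=(q-[230,150]+.5)*10/3-.5
    return np.r_[q[:,0].min(),q[:,0].max(),q[:,1].min(),q[:,1].max()].round(1)
for x in(.6500,.653,.656):
  for z in(.154,.168,.170): print(x,z,ext(x,.034,z))
# same-method for black disc in first scene image unavailable: project model black
im=cv2.imread('pics/scene0.png')
cv2.imwrite('pics/b0.png',cv2.resize(im[290:390,410:544],(800,597),interpolation=cv2.INTER_CUBIC))
def e0(x,y,z):
    P=np.c_[x+.031*np.cos(t),y+.031*np.sin(t),0*t+z];q=cv2.projectPoints(P,c['rvec'],c['tvec'],c['intrinsics'],None)[0][:,0];q=(q+.5)/.7-.5
    q=(q-[410,290]+.5)*5.97-.5
    return np.r_[q[:,0].min(),q[:,0].max(),q[:,1].min(),q[:,1].max()].round(1)
for x in(.562,.5645,.567): print(x,e0(x,.018,.042),e0(x,.018,.026))
im=np.load('s3.npy')[150:330,230:470].astype(int)
print('col brightness rows',[(r,im[r,111].tolist()) for r in range(106,122)])
E
```

```text
0.65 0.154 [296.5 433.4 268.9 391.5]
0.65 0.168 [298.4 437.4 254.1 378. ]
0.65 0.17 [298.6 438.  251.9 376. ]
0.653 0.154 [295.7 432.8 274.5 397.6]
0.653 0.168 [297.5 436.8 259.8 384.2]
0.653 0.17 [297.8 437.4 257.6 382.2]
0.656 0.154 [294.8 432.2 280.2 403.7]
0.656 0.168 [296.6 436.3 265.5 390.4]
0.656 0.17 [296.9 436.9 263.3 388.5]
0.562 [220.1 514.1 123.4 381.7] [216.5 506.2 160.5 416.2]
0.5645 [218.5 513.  133.3 392.4] [215.  505.  170.3 426.8]
0.567 [216.9 511.8 143.2 403.1] [213.4 503.9 180.1 437.4]
col brightness rows [(106, [169, 157, 145]), (107, [169, 157, 145]), (108, [170, 158, 146]), (109, [169, 157, 145]), (110, [169, 158, 145]), (111, [167, 156, 144]), (112, [141, 132, 123]), (113, [104, 98, 92]), (114, [90, 84, 77]), (115, [89, 83, 76]), (116, [73, 62, 54]), (117, [66, 47, 24]), (118, [71, 51, 17]), (119, [73, 53, 20]), (120, [72, 52, 18]), (121, [72, 52, 17])]
```

View pics/b0.png

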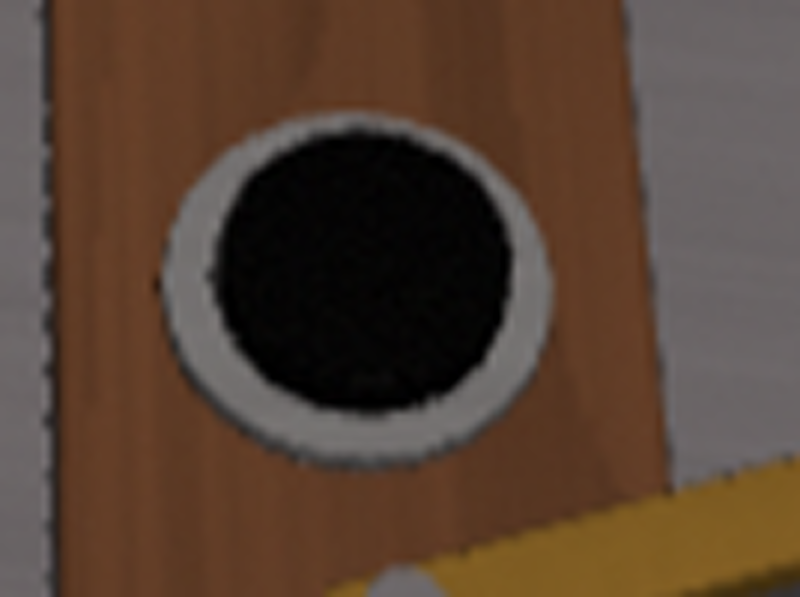

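Scene and wrist views agree on the relative shift within about 1 mm: TCP to (0.5613, 0.0178).

```bash
python3 -m inch '[[[-0.15,-0.03,0,0,0,0],[-0.3,-0.06,0,0,0,0],[-0.354,-0.063,-0.1,0,0,0],[-0.354,-0.063,-0.2,0,0,0],[-0.354,-0.063,-0.3,0,0,0],[-0.354,-0.063,-0.36,0,0,0],[-0.354,-0.063,-0.36,0,0,0],[-0.354,-0.063,-0.36,0,0,0],[-0.354,-0.063,-0.36,0,0,0]]]'
```

```text
clock: 8.5
eef_pos: [0.5624, 0.0188, 0.0643]
orientation: [-0.245, 3.13, -0.001]
ft_force: [0.6, 0.2, -1.1]
width: 0.06
finger_force: 65.2
```

```bash
python3 -m inch '[[[-0.004,-0.004,-0.03,0,0,0],[-0.004,-0.004,-0.06,0,0,0],[-0.004,-0.004,-0.07,0,0,0],[-0.004,-0.004,-0.07,0,0,0],[-0.004,-0.004,-0.07,0,0,0],[-0.004,-0.004,-0.07,0,0,0]]]'
python3 - <<'E'
from h import *
s=readout.state();print(s['eef_pos'],s['ft_force'])
im=snapshot('side');np.save('d.npy',im);cv2.imwrite('pics/d.png',cv2.resize(im[200:300,190:330,::-1],(798,570),interpolation=cv2.INTER_CUBIC))
c=camera_params('side');T=s['eef_pos'];t=np.linspace(0,2*np.pi,361)
E
```

```text
clock: 9.25
eef_pos: [0.5605, 0.0179, 0.0458]
orientation: [-0.245, 3.132, -0.0]
ft_force: [-0.4, 0.5, -1.1]
width: 0.0593
finger_force: 65.2
[0.56048959 0.0179203  0.04577189] [-0.37263957  0.47352652 -1.05969368]
```

View pics/d.png

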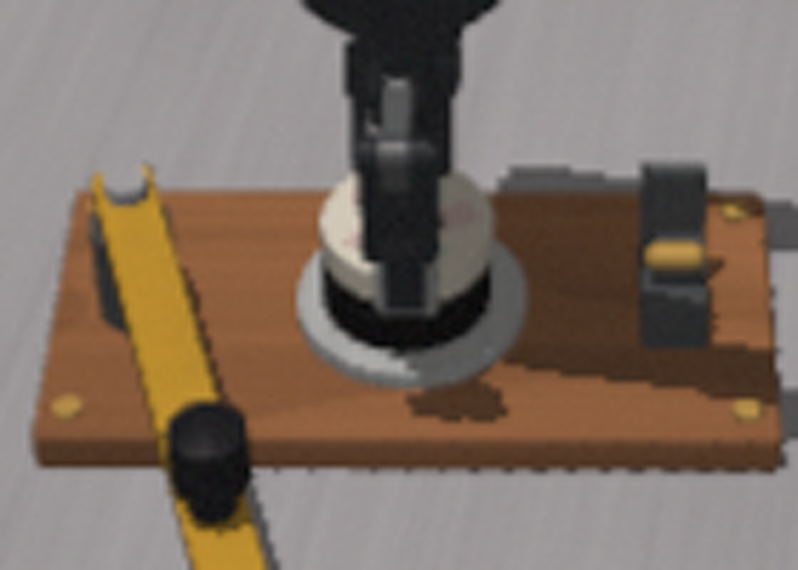

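The side view shows the pearl disc (x 318 to 494) directly above the black disc (x 323 to 491), with their centres within 1 px. I'll lower it in small steps and watch the force.

```bash
python3 -m inch '[[[0.001,0,-0.007,0,0,0],[0.001,0,-0.014,0,0,0],[0.001,0,-0.014,0,0,0],[0.001,0,-0.014,0,0,0]]]'
```

```text
clock: 9.8
eef_pos: [0.5604, 0.018, 0.042]
orientation: [0.245, -3.132, -0.0]
ft_force: [-0.2, -0.5, -1.0]
width: 0.0598
finger_force: 65.2
```

```bash
python3 -m inch '[[[0,0,-0.004,0,0,0],[0,0,-0.004,0,0,0],[0,0,-0.004,0,0,0]]]'
```

```text
clock: 10.18
eef_pos: [0.5605, 0.0179, 0.041]
orientation: [0.245, -3.132, -0.0]
ft_force: [-0.7, 0.1, -1.3]
width: 0.0597
finger_force: 65.2
```

```bash
python3 -m inch '[[[0,0,-0.004,0,0,0],[0,0,-0.004,0,0,0],[0,0,-0.004,0,0,0]]]'
```

```text
clock: 10.55
eef_pos: [0.5605, 0.0179, 0.04]
orientation: [0.245, -3.132, 0.0]
ft_force: [1.0, 0.9, -0.6]
width: 0.0598
finger_force: 65.2
```

```bash
python3 -m inch '[[[0,0,-0.004,0,0,0],[0,0,-0.004,0,0,0],[0,0,-0.004,0,0,0]]]'
```

```text
clock: 10.92
eef_pos: [0.5604, 0.018, 0.039]
orientation: [0.245, -3.132, -0.0]
ft_force: [0.1, -0.2, -0.9]
width: 0.0598
finger_force: 65.2
```

```bash
python3 -m inch '[[[0,0,-0.003,0,0,0],[0,0,-0.003,0,0,0],[0,0,-0.003,0,0,0]]]'
```

```text
clock: 11.3
eef_pos: [0.5605, 0.0179, 0.0383]
orientation: [0.245, -3.132, 0.0]
ft_force: [-0.0, 0.1, -1.3]
width: 0.0598
finger_force: 65.2
```

```bash
python3 -m inch '[[[0,0,-0.003,0,0,0],[0,0,-0.003,0,0,0],[0,0,-0.003,0,0,0]]]'
```

```text
clock: 11.68
eef_pos: [0.5606, 0.018, 0.038]
orientation: [-0.245, 3.132, -0.0]
ft_force: [-2.6, 0.8, 4.8]
width: 0.0597
finger_force: 65.7
```

```bash
python3 -m inch '[[[0,0,-0.002,0,0,0],[0,0,-0.002,0,0,0],[0,0,-0.002,0,0,0]]]'
```

```text
clock: 12.05
eef_pos: [0.5606, 0.0179, 0.038]
orientation: [-0.245, 3.132, -0.0]
ft_force: [-3.0, 0.1, 7.1]
width: 0.0598
finger_force: 65.9
```

Contact is at the expected height. I'll unload slightly, then open.

```bash
python3 -m inch '[[[0,0,0.002,0,0,0],[0,0,0.002,0,0,0]]]'
python3 -m inch '[[[0,0,0,0,0,0],[0,0,0,0,0,0],[0,0,0,0,0,0],[0,0,0,0,0,0]]]' -0.6
python3 -m inch '[[[0,0,0,0,0,0],[0,0,0,0,0,0],[0,0,0,0,0,0]]]' -1
python3 -m inch '[[[0,0,0.1,0,0,0],[0,0,0.2,0,0,0],[0,0,0.4,0,0,0],[0,0,0.6,0,0,0],[0,0,0.6,0,0,0],[0,0,0.6,0,0,0],[0,0,0.6,0,0,0]]]'
python3 - <<'E'
from h import *
s=readout.state();c=camera_params('wrist');im=snapshot('wrist');i2=snapshot('side');np.savez('w4.npz',im=im,**c);print(s['eef_pos'],s['orientation'])
a=cv2.resize(im[:,:,::-1],(533,400));b=cv2.resize(i2[215:275,230:300,::-1],(467,400),interpolation=cv2.INTER_CUBIC)
cv2.imwrite('pics/p4.png',cv2.resize(np.hstack([a,b]),(800,320)))
E
```

```text
clock: 12.3
eef_pos: [0.5606, 0.0179, 0.038]
orientation: [-0.245, 3.132, -0.0]
ft_force: [-2.0, 0.6, 5.7]
width: 0.0596
finger_force: 65.9
clock: 12.8
eef_pos: [0.5604, 0.0179, 0.0373]
orientation: [0.245, -3.132, -0.0]
ft_force: [-0.4, 0.4, -0.0]
width: 0.0681
finger_force: 0.0
clock: 13.18
eef_pos: [0.5605, 0.0179, 0.0375]
orientation: [-0.245, 3.132, -0.0]
ft_force: [-0.1, 0.3, -0.5]
width: 0.0854
finger_force: 0.0
clock: 14.05
eef_pos: [0.559, 0.0181, 0.1855]
orientation: [0.245, -3.128, -0.001]
ft_force: [-0.3, -0.3, -0.8]
width: 0.0854
finger_force: 0.0
[0.55903216 0.01809283 0.18548869] [ 2.44673850e-01 -3.12814485e+00 -1.24407076e-03]
```

View pics/p4.png

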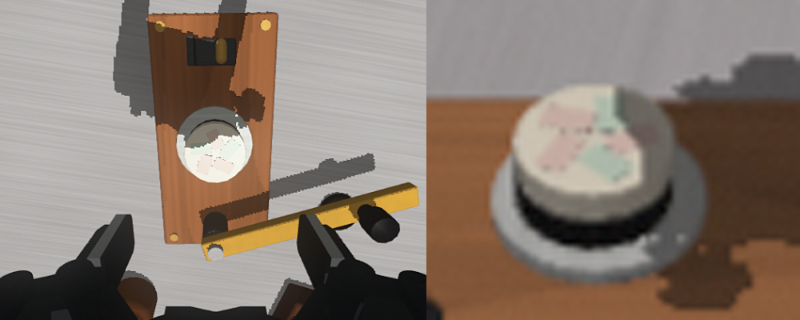

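The wrist view shows the pearl resting on the black disc with only normal rim parallax at its top. In the side crop the pearl (x 512 to 675) and the black disc (x 515 to 672) are concentric. I'll check the depth direction numerically and work out the knob path.

```bash
python3 - <<'E'
from h import *
c=camera_params('side');t=np.linspace(0,2*np.pi,361)
def ext(x,y,z):
    P=np.c_[x+.031*np.cos(t),y+.031*np.sin(t),0*t+z];q=cv2.projectPoints(P,c['rvec'],c['tvec'],c['intrinsics'],None)[0][:,0]
    q=((q-[230,215]+.5)*[467/70*.8,400/60*.8]-.5)+[426,0];return np.r_[q.min(0)[0],q.max(0)[0],q.min(0)[1],q.max(0)[1]].round(1)
for n,z in(('ptop',.056),('pbot',.042),('black bot',.026)):
  for y in(.015,.018,.021): print(n,y,ext(.5625,y,z))
# knob: hinge, bar angle, path
F=np.array([.5625,.0178]);a=np.deg2rad(9.5);X=np.array([np.cos(a),np.sin(a)]);Y=np.array([-X[1],X[0]])
H=F+.1*X;K=np.array([.592,.173]);d=K-H;print('H',H,'len',np.hypot(*d),'ang',np.arctan2(d@Y,-d@X))
for q in(1.3,1.25,1.0,.75,.5,.25,.12,.08,.04,0):
    print(q,(H+.155*(-np.cos(q)*X+np.sin(q)*Y)).round(4))
E
```

```text
ptop 0.015 [515.9 677.6  78.  188.2]
ptop 0.018 [514.1 676.2  83.  193.7]
ptop 0.021 [512.3 674.7  88.1 199.2]
pbot 0.015 [517.5 678.  104.4 214.9]
pbot 0.018 [515.8 676.5 109.4 220.4]
pbot 0.021 [514.  675.1 114.5 225.9]
black bot 0.015 [519.4 678.3 134.  244.8]
black bot 0.018 [517.6 676.9 139.1 250.3]
black bot 0.021 [515.9 675.5 144.2 255.9]
H [0.66112856 0.03430476] len 0.154968149195294 ang 1.2742193395942496
1.3 [0.5956 0.1748]
1.25 [0.5886 0.1713]
1.0 [0.557  0.1491]
0.75 [0.5318 0.1198]
0.5 [0.5147 0.0851]
0.25 [0.5067 0.0473]
0.12 [0.5063 0.0272]
0.08 [0.5067 0.021 ]
0.04 [0.5074 0.0149]
0 [0.5083 0.0087]
```

```bash
python3 - <<'E'
from h import *
im=snapshot('side').astype(int);c=camera_params('side');t=np.linspace(0,2*np.pi,721)
def bot(x,y,z):
    P=np.c_[x+.031*np.cos(t),y+.031*np.sin(t),0*t+z];q=cv2.projectPoints(P,c['rvec'],c['tvec'],c['intrinsics'],None)[0][:,0];return q[:,1].max(),q[q[:,1].argmax(),0]
for y in(.016,.018,.02): print(y,'pearl',bot(.5625,y,.042),'black',bot(.5625,y,.026))
for u in(259,261,263): print(u,[(v,int(im[v,u].sum()/3)) for v in range(250,266)])
E
python3 -m inch '[[[0.04,0.2,0,0,0,-0.09],[0.08,0.4,0,0,0,-0.18],[0.13,0.62,0,0,0,-0.27],[0.13,0.62,0,0,0,-0.36],[0.13,0.62,0,0,0,-0.45],[0.13,0.62,0,0,0,-0.54],[0.13,0.62,0,0,0,-0.635],[0.13,0.62,0,0,0,-0.635],[0.13,0.62,0,0,0,-0.635],[0.13,0.62,0,0,0,-0.635]]]'
```

```text
0.016 pearl (np.float64(255.22719088965863), np.float64(261.15438401167785)) black (np.float64(260.84171059653556), np.float64(261.37357961008814))
0.018 pearl (np.float64(255.916356833676), np.float64(260.9477964140525)) black (np.float64(261.5322343148855), np.float64(261.16924998865846))
0.02 pearl (np.float64(256.6074749651446), np.float64(260.74062361961177)) black (np.float64(262.22469556932583), np.float64(260.9643470400492))
259 [(250, 190), (251, 140), (252, 114), (253, 112), (254, 107), (255, 107), (256, 62), (257, 16), (258, 12), (259, 15), (260, 15), (261, 57), (262, 143), (263, 161), (264, 162), (265, 137)]
261 [(250, 189), (251, 156), (252, 121), (253, 112), (254, 111), (255, 113), (256, 66), (257, 15), (258, 13), (259, 10), (260, 14), (261, 68), (262, 146), (263, 163), (264, 163), (265, 149)]
263 [(250, 190), (251, 136), (252, 109), (253, 105), (254, 107), (255, 99), (256, 53), (257, 12), (258, 13), (259, 11), (260, 14), (261, 77), (262, 145), (263, 159), (264, 161), (265, 141)]
clock: 15.45
eef_pos: [0.5929, 0.1729, 0.1873]
orientation: [-1.659, -2.668, 0.0]
ft_force: [0.6, -0.7, 0.1]
width: 0.0853
finger_force: 0.0
```

Pearl and black disc edges match to about 1 mm. I'm now descending over the knob with open fingers, then caging it loosely.

```bash
python3 -m inch '[[[0,0,-0.15,0,0,0],[0,0,-0.3,0,0,0],[0,0,-0.417,0,0,0],[0,0,-0.417,0,0,0],[0,0,-0.417,0,0,0]]]'
python3 -m inch '[[[0,0,0,0,0,0],[0,0,0,0,0,0],[0,0,0,0,0,0],[0,0,0,0,0,0]]]' 0.05
python3 - <<'E'
from h import *
im=snapshot('wrist');i2=snapshot('side')
cv2.imwrite('pics/k.png',np.hstack([cv2.resize(im[:,:,::-1],(533,400)),cv2.resize(i2[200:340,170:280,::-1],(267,400))]))
E
```

```text
clock: 16.08
eef_pos: [0.594, 0.1731, 0.0846]
orientation: [1.659, 2.666, 0.002]
ft_force: [0.8, 0.4, 0.5]
width: 0.0851
finger_force: 0.0
clock: 16.58
eef_pos: [0.5931, 0.173, 0.0835]
orientation: [1.66, 2.667, 0.0]
ft_force: [-0.6, -0.1, -0.3]
width: 0.0404
finger_force: 0.0
```

View pics/k.png

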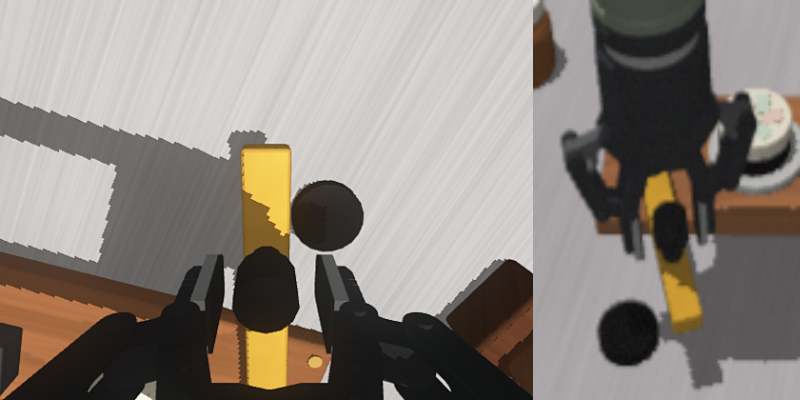

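The wrist view shows the knob at (265,290) between the pads with clear gaps on both sides, lined up with the bar. I'll compute the arc shares next.

```bash
python3 - <<'E'
import numpy as np
a=np.deg2rad(9.5);X=np.array([np.cos(a),np.sin(a)]);Y=np.array([-X[1],X[0]])
p=lambda q:.155*(-np.cos(q)*X+np.sin(q)*Y)
for k in range(0,15):
    q=1.274-k*.0937;print(k,round(q,3),((p(q)-p(1.274))/.25).round(3),round((1.274-q)/2,3))
E
```

```text
0 1.274 [0. 0.] 0.0
1 1.18 [-0.051 -0.028] 0.047
2 1.087 [-0.099 -0.061] 0.094
3 0.993 [-0.143 -0.099] 0.141
4 0.899 [-0.184 -0.14 ] 0.187
5 0.805 [-0.221 -0.185] 0.234
6 0.712 [-0.253 -0.233] 0.281
7 0.618 [-0.281 -0.284] 0.328
8 0.524 [-0.304 -0.337] 0.375
9 0.431 [-0.322 -0.393] 0.422
10 0.337 [-0.334 -0.449] 0.469
11 0.243 [-0.341 -0.507] 0.515
12 0.15 [-0.343 -0.565] 0.562
13 0.056 [-0.34  -0.623] 0.609
14 -0.038 [-0.331 -0.68 ] 0.656
```

```bash
python3 -m inch '[[[-0.051,-0.028,0,0,0,0.047],[-0.099,-0.061,0,0,0,0.094],[-0.143,-0.099,0,0,0,0.141],[-0.184,-0.14,0,0,0,0.187],[-0.221,-0.185,0,0,0,0.234],[-0.253,-0.233,0,0,0,0.281]]]'
```

```text
clock: 17.42
eef_pos: [0.5295, 0.1148, 0.0834]
orientation: [0.851, 3.024, 0.001]
ft_force: [0.1, 0.8, 0.5]
width: 0.041
finger_force: 0.4
```

```bash
python3 -m inch '[[[-0.028,-0.051,0,0,0,0.047],[-0.051,-0.104,0,0,0,0.094],[-0.069,-0.16,0,0,0,0.141],[-0.081,-0.216,0,0,0,0.188],[-0.088,-0.274,0,0,0,0.234],[-0.09,-0.332,0,0,0,0.281],[-0.09,-0.332,0,0,0,0.281]]]'
```

```text
clock: 18.3
eef_pos: [0.5073, 0.0311, 0.0834]
orientation: [-0.012, 3.141, -0.0]
ft_force: [-0.4, -0.1, -0.1]
width: 0.0407
finger_force: 0.0
```

```bash
python3 -m inch '[[[-0.001,-0.03,0,0,0,0.023],[0,-0.05,0,0,0,0.04],[0.003,-0.07,0,0,0,0.06],[0.006,-0.085,0,0,0,0.07],[0.009,-0.1,0,0,0,0.08]]]'
```

```text
clock: 18.92
eef_pos: [0.5092, 0.0077, 0.0833]
orientation: [0.268, -3.129, -0.002]
ft_force: [-0.6, 2.4, 0.9]
width: 0.0406
finger_force: 0.8
```

```bash
python3 -m inch '[[[0.001,-0.008,0,0,0,0],[0.002,-0.016,0,0,0,0],[0.002,-0.016,0,0,0,0]]]'
```

```text
clock: 19.3
eef_pos: [0.5101, 0.0023, 0.0833]
orientation: [-0.266, 3.13, -0.001]
ft_force: [0.4, -1.0, -0.0]
width: 0.0406
finger_force: 0.0
```

```bash
python3 -m inch '[[[0.001,-0.008,0,0,0,0],[0.002,-0.014,0,0,0,0],[0.002,-0.014,0,0,0,0]]]'
```

```text
clock: 19.68
eef_pos: [0.5101, 0.001, 0.0831]
orientation: [0.266, -3.13, -0.006]
ft_force: [-0.2, 6.6, 0.8]
width: 0.0404
finger_force: 3.2
```

```bash
python3 -m inch '[[[0.001,-0.008,0,0,0,0],[0.001,-0.012,0,0,0,0],[0.001,-0.012,0,0,0,0]]]'
```

```text
clock: 20.05
eef_pos: [0.5101, 0.0008, 0.083]
orientation: [0.265, -3.13, -0.014]
ft_force: [0.1, 14.0, 2.2]
width: 0.0407
finger_force: 7.3
```

The bar stops hard at the predicted shut position (knob y about 0.008) with 14 N on it, so it is past the bump and on its stop. I'll back off, open and lift clear.

```bash
python3 -m inch '[[[0,0.026,0,0,0,0],[0,0.046,0,0,0,0],[0,0.046,0,0,0,0]]]'
python3 -m inch '[[[0,0,0,0,0,0],[0,0,0,0,0,0],[0,0,0,0,0,0],[0,0,0,0,0,0]]]' -0.9
python3 -m inch '[[[0,0,0.15,0,0,0],[0,0,0.35,0,0,0],[0,0,0.55,0,0,0],[0,0,0.75,0,0,0],[0,0,0.75,0,0,0]]]'
python3 -m inch '[[[-0.3,-0.6,0,0,0,0],[-0.3,-0.9,0,0,0,0],[-0.3,-0.9,0,0,0,0],[-0.3,-0.9,0,0,0,0],[-0.3,-0.9,0,0,0,0],[-0.3,-0.9,0,0,0,0]]]'
python3 - <<'E'
from h import *
# numeric check of bar/stack, no viewing
c=camera_params('side');im=snapshot('side');h=cv2.cvtColor(im,cv2.COLOR_RGB2HSV)
m=((h[:,:,0]>18)&(h[:,:,0]<30)&(h[:,:,1]>170)&(h[:,:,2]>70)).astype(np.uint8)
n,l,st,ce=cv2.connectedComponentsWithStats(m);i=1+st[1:,4].argmax();v,u=np.nonzero(l==i)
P=np.array([ray('side',p,.072,c)[:2] for p in zip(u,v)]);print(st[i],P.min(0),P.max(0))
k=np.polyfit(P[:,0],P[:,1],1);print('bar slope deg',np.degrees(np.arctan(k[0])),'y at .66,.51:',np.polyval(k,[.66,.51]))
for x,y,nm in((.5625,-.01,'')," "*0 or (.5625,.04,'')): 
    q=cv2.projectPoints(np.array([[x,y,.056]]),c['rvec'],c['tvec'],c['intrinsics'],None)[0].ravel();print(q,im[int(q[1]),int(q[0])])
for cu in(259,261,263): print([(r,int(im[r,cu].mean())) for r in range(245,266)])
for n in('pearl0',): pass
E
```

```text
clock: 20.42
eef_pos: [0.5108, 0.0076, 0.0833]
orientation: [-0.268, 3.13, -0.001]
ft_force: [0.5, 0.7, -0.1]
width: 0.0404
finger_force: 0.0
clock: 20.92
eef_pos: [0.5107, 0.0076, 0.0833]
orientation: [0.267, -3.13, 0.0]
ft_force: [0.2, 0.4, 0.5]
width: 0.0813
finger_force: 0.0
clock: 21.55
eef_pos: [0.514, 0.0072, 0.2765]
orientation: [-0.266, 3.119, -0.004]
ft_force: [-0.3, 0.6, 0.3]
width: 0.081
finger_force: 0.0
clock: 22.3
eef_pos: [0.4353, -0.2167, 0.2697]
orientation: [0.266, -3.129, -0.003]
ft_force: [0.6, -1.2, -1.0]
width: 0.0814
finger_force: 0.0
[ 206  231  109   11 1078] [ 0.45459292 -0.01095155] [0.67275628 0.05363094]
bar slope deg 9.705758725405511 y at .66,.51: [0.03964847 0.01399299]
[264.08584184 231.25948713] [171 132  52]
[259.01674568 247.66725749] [196 187 172]
[(245, 173), (246, 181), (247, 185), (248, 183), (249, 182), (250, 181), (251, 134), (252, 108), (253, 107), (254, 102), (255, 100), (256, 62), (257, 16), (258, 16), (259, 16), (260, 10), (261, 54), (262, 137), (263, 154), (264, 155), (265, 132)]
[(245, 169), (246, 169), (247, 178), (248, 182), (249, 182), (250, 181), (251, 150), (252, 116), (253, 107), (254, 107), (255, 109), (256, 64), (257, 17), (258, 14), (259, 14), (260, 12), (261, 68), (262, 140), (263, 157), (264, 157), (265, 143)]
[(245, 169), (246, 168), (247, 170), (248, 176), (249, 182), (250, 183), (251, 131), (252, 105), (253, 103), (254, 103), (255, 94), (256, 53), (257, 14), (258, 13), (259, 14), (260, 13), (261, 73), (262, 140), (263, 154), (264, 155), (265, 135)]
```

The bar lies at 9.7° (fixture axis about 9.6°), the stack hasn't moved, and the arm is clear, so I'm handing in.

```bash
python3 -c "
from workcell import job_done
print(job_done())"
```

```text
the job is handed in; nothing more can be done
None
```

I laid the pearl disc on the black disc, with the edges lined up to about 1 mm, and swung the keeper bar past the bump onto its stop. The wooden and blue discs were left untouched, and I handed the job in at about 22 s; no verdict came back.

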